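# Hitch the mould carriage with the latching hook and draw it out

## Task

Pick up the loose hook and, with it lying level on the slideway's apron, push its mouth onto the carriage's hitch pin until the sprung latch has flipped shut behind the pin. Then pull the carriage by the hook all the way out to its front stop, and let go, leaving the hook lying flat and latched on the pin. Feel your way and go gently: the hook must never press or pull on the pin and carriage with more than 25 N. Move the carriage with the hook only, keeping the gripper off the pin, the carriage and its load, and leave the other things on the bench where they are.

Things in the scene. Friction and masses are not known exactly. Their poses are not given: they have to be found in the camera images.
- slideway: Fixed slideway. Origin at bench level under the NOMINAL hitch pin axis (carriage fully back); x along the track, away from the robot side. Flat apron 12 mm high from x -240 to +30 mm, y -70 to +70 mm, with a 32 mm slot along the middle. Behind it, tray (front at x 85 mm) and mould insert, 130 mm wide, up to 91 mm high, ride on the carriage.
- pin_nominal (a point): Fixed point on the NOMINAL pin axis, at apron height (12 mm). The upright steel pin, 16 mm thick, is on the centre line (y = 0) but clamped up to 25 mm nearer or farther along x: not measured. Its 29 mm wide head tops out 37 mm above the bench; the 12 mm hook plate has 8 mm spare under it. Its rubber bush yields 1 mm per 6 N along x, for 2 mm, then is solid.
- carriage (a joint): How far the carriage (tray, insert and pin) has been drawn along the slideway's -x, towards the robot side, m: 0 at the solid back stop, as at the start; 0.07 at the solid front stop. It drags with about 4 N and stays where it is left.
- hook_grip (a point): Middle of the loose hook's upright black grip, 18 mm along x, 30 mm along y, from 12 to 74 mm above the hook's underside; this point is 52 mm above the underside. x points to the mouth, z up. Hook: steel plate 12 mm thick, 0.4 to 0.65 kg, from 70 mm behind the grip to 122 mm ahead, 26 mm to -y, 33 mm to +y; a 22 mm high weight at its tail balances it about 12 mm behind the grip.
- hook_seat (a point): Where the pin's axis is when the hook is fully home, at mid-thickness (6 mm above the underside), 70 mm ahead of the grip along the hook's x; same axes as hook_grip. The mouth is 20 mm wide, open to +x; its flared lips reach 52 mm ahead of this point. The seat itself is flat.
- latch (a joint): Brass latch across the hook's mouth, rad: 0 shut, 1.25 fully in. Hinged on the left (+y) jaw 38 mm ahead of the seat, sprung shut, swings only inwards. The pin meets it 45 mm before home and pushes it in with 3 to 9 N; it flips back to 0 behind the pin only in the last 2 to 3 mm before home. The caught pin has some 22 mm of play.
- core_block: Bystander: dark steel mould core, 100 x 60 x 67 mm high with a round back; origin under its centre.
- brush: Bystander: hand brush lying flat; origin at its underside, mid-length.
- wrench: Bystander: steel spanner lying flat; origin at its underside, mid-length.
- paste: Bystander: low aluminium jar, 64 mm diameter, 50 mm high; origin under its centre.
- burr_rack: Bystander: wooden block, 100 x 70 mm, with upright grinding points, 76 mm high in all; origin under its centre.
- file: Bystander: scraper with a wooden handle lying flat; origin at its underside.
Not all that is in view belongs to the job. Leave any purple look-alike of the part that bears hook_grip alone.

How it is judged (in metres and radians):
On the way, in this order (a step that is already met when the one before it is completed fails the run):
1. the pin swings the latch open as the hook's mouth is pushed onto it (value of joint latch above 0.6 rad and y of hook_seat in the frame of slideway between -0.015 and 0.015 m and x of hook_seat in the frame of slideway between -0.065 and 0.035 m and z of hook_seat in the frame of slideway between 0.012 and 0.03 m).
2. the latch has flipped shut behind the pin, the hook home on it (value of joint latch below 0.12 rad and y of hook_seat in the frame of slideway between -0.015 and 0.015 m and x of hook_seat in the frame of slideway above -0.035 m), for 0.2 s.
3. the carriage is drawn out to its front stop by the hook (value of joint carriage above 0.064 m and value of joint latch below 0.12 rad and y of hook_seat in the frame of slideway between -0.015 and 0.015 m), for 0.2 s.
At the end, for the whole second after the job is handed in: The carriage is within 6 mm of its front stop; the latch is shut (below 0.12 rad) behind the pin, the hook lies flat (tilt under 0.12 rad) on the apron on the pin, its seat within 15 mm of the track's centre line, released and at rest (all of step 3 and x of hook_seat in the frame of slideway between -0.125 and -0.04 m and z of hook_seat in the frame of slideway between 0.012 and 0.024 m and angle between hook_seat's own z axis and vertical below 0.12 rad and linear speed of hook below 0.02 m/s); the robot touches nothing.
It fails at once if the hook bears on the pin, carriage or rails with more than 25 N (contact force between hook and slideway above 25 N).
It fails at once if the gripper or arm pushes on the pin, carriage, its load or the rails with over 3 N (contact force between any of the fingers, the arm and slideway above 3 N).
It fails at once if a bystander is moved by more than 30 mm (distance of any of core_block, brush, wrench, paste, burr_rack, file from where it was at the start of the episode above 0.03 m).
It also fails if it takes over 72 s, if anything falls off the work surface, if the arm or the gripper's body presses on something with over 40 N, if the wrist force passes 120 N, or if a joint passes its speed limit or range.

## Robot

A 7-joint arm with a two-finger parallel gripper is mounted at the origin on the work surface. World frame = base frame: x ahead of the robot, y to its left, z up, the work surface at z = 0. Lengths are in mm, angles in rad, forces in N, time in s.
With the tool pointing down it reaches from about 400 to 875 mm from the base axis. Payload 6.5 kg.
Tool frame: the origin (TCP) lies midway between the tips of the shut fingers; the grasp point (between the pads) lies 19 mm behind it; x points along the fingers, y is the direction in which the jaws open and shut, and the axes are right-handed (so a half turn about x gives the same grasp; the last joint's range is limited). The gripper opens to 88 mm and grips with 3 to 60 N. Pads are 18 mm wide; open, the fingers measure 123 mm over their backs; the gripper's body (75 mm by 187 mm) begins 45 mm behind the grasp point.
Start: joints at [1.231, 0.536, -0.004, 1.538, 0.003, 1.067, -0.071], TCP at [175.751, -625.781, 238.716] pointing down, gripper open.
Joint ranges: [-2.7, 2.7], [-0.37, 2.16], [-1.27, 1.26], [0.24, 2.4], [-1.31, 4.45], [0.19, 1.91], [-2.76, 2.76]. Speed limits (rad/s): [2.39, 2.39, 3.14, 3.14, 3.14, 3.14, 3.14].

## Interface

Orientations are given as a unit quaternion [w, x, y, z].
In Python, from workcell import telemetry, vision, close_job gives the robot as it stands.
- The arm moves only by the tool send_rows, never from a script. Its argument "targets" is a list of rows, each an object with "fingers": the finger opening in cm, from 0 to 8.81; "xyz": the shift along the world's x, y, z in cm, a list of three; "spin": the turn about the world's z in rad. A call has 1 to 12 rows; each row shifts and turns the commanded pose from where the row before left it; what a row does not reach is not made up. A row lasts 1/8 s, in which the tool goes at most 62.5 mm and 10.7 degrees, less where a joint would pass 70% of its speed; a pose out of reach is approached as far as the arm can. A call is refused whole if a number of a shift passes 6.25 or a number of a turn 0.188, either way. A call with a gripper value outside its range is refused whole. The fingers move at their own pace and stop on an object; the grip force is fixed at half the most. Time passes only in rows, so rows that do not move let the fingers close. It gives the time, the measured TCP pose, the force and the opening at its end, in the units of the state.
- telemetry.get_obs(): the state, without advancing time (a new reading comes with each control period).
- vision.capture(name): name is "scene" or "top" or "wrist"; returns a dict with "img" (480x640x3 uint8, blue, green, red), "fx", "fy", "cx", "cy" (pixels), "k1" (the pictures are not rectified: a ray, as slopes to the right and down, at radius r is drawn at 1 + k1 r^2 times it, then the intrinsics apply), "eye" and "attitude" of the camera in the world; the wrist camera has in their place "tool_from_camera" (4x4, takes a point from camera to tool coordinates, whose origin is the TCP and whose axes are the tool frame's). Camera axes: x right, y up, looking along -z (the intrinsics and any distortion apply to the point x, -y, -z); pixel columns grow to the right and rows downward; lengths in mm; the calibration is good to about 2 mm. A picture is of the moment at which its call begins: read the wrist's pose just before it. There is no depth.
- close_job(): hands the job in, once; it reports no verdict.
The state is a dict: "t": time; "joints": joint angles; "qvel": joint speeds; "effort": joint torques, N m; "position": TCP position; "orientation": TCP orientation; "wrist_force": force on the tool from outside, world axes, zero at the start; "ft_torque": the same for the moment, N m; "gripper_width": opening from 0.0 (shut) to 1.0 (fully open).
Only numpy, scipy, OpenCV 4.12 (cv2) and the standard library are available. Lean on these libraries where they do the work, as an engineer would, in place of code of your own. Each camera call takes 0.05 s, during which the arm holds its last target.

## Working session

There is one attempt and no reset: what is moved stays moved. The work goes in short steps, Python scripts to look and compute and a tool call to move; the robot and the scene stay as the last step left them, time stands still between calls to the robot, and variables do not carry over. Pictures are saved under pics/ and viewed, and the job is handed in when it is done.

Besides the shell and the picture viewer there is one more tool, called after "Emit:" by a JSON object that holds its "api" and its "payload". send_rows: Moves the arm, as the interface text tells. Its arguments: {"type":"object","properties":{"targets":{"type":"array"}},"required":["targets"]}

```bash
mkdir -p pics; ls; python3 - <<'E'
from workcell import telemetry, vision
import cv2
o=telemetry.get_obs();print(o)
for n in("scene","top","wrist"):
    c=vision.capture(n);cv2.imwrite(f"pics/{n}0.png",c["img"]);print(n,{k:v for k,v in c.items() if k!="img"})
E
```

```text
pics
{'t': 0.0, 'joints': array([ 1.23081128,  0.53718804, -0.00442913,  1.53883714,  0.00264814,
        1.06727004, -0.07119311]), 'qvel': array([ 1.52021387e-03,  3.81893904e-04, -9.03529213e-05,  9.31528681e-04,
        2.45439522e-04, -2.86765165e-03,  1.59513816e-03]), 'effort': array([-1.25713192e-03, -5.70988154e+01,  9.90273133e-01, -2.51603168e+01,
       -5.61995502e-02,  1.79758121e-02,  1.53061069e-04]), 'position': array([ 175.55112908, -625.22954301,  237.83902496]), 'orientation': array([-0.09594517, -0.70034536, -0.09711169,  0.70062845]), 'wrist_force': array([0.2194683 , 0.54070948, 0.81234565]), 'ft_torque': array([0.05325286, 0.03621816, 0.04619216]), 'gripper_width': 1.0013839697666156}
scene {'fx': 577.2891554032593, 'fy': 577.2891554032593, 'cx': 326.54378450480806, 'cy': 239.20312636737205, 'k1': -0.12498683996346857, 'eye': array([1396.07653972, -121.31560453, 1236.93104752]), 'attitude': array([0.71374901, 0.2495519 , 0.21173968, 0.61923542])}
top {'fx': 476.2958768974443, 'fy': 476.2958768974443, 'cx': 323.347814325106, 'cy': 244.4500620450098, 'k1': -0.043780837553582294, 'eye': array([ 356.57414124,   -2.35939707, 1320.46732353]), 'attitude': array([-0.6975649 , -0.03569353,  0.02915942,  0.7150377 ])}
wrist {'fx': 425.7268670162956, 'fy': 425.7268670162956, 'cx': 319.93590576635137, 'cy': 235.51867520684812, 'k1': -0.002627744199804246, 'tool_from_camera': array([[-3.16598701e-04,  3.13496068e-01, -9.49589446e-01,
        -1.45790832e+02],
       [ 9.99999948e-01,  4.38168243e-05, -3.18940237e-04,
         1.87733778e-01],
       [-5.83785162e-05, -9.49589497e-01, -3.13496065e-01,
        -8.21305826e+01],
       [ 0.00000000e+00,  0.00000000e+00,  0.00000000e+00,
         1.00000000e+00]])}
```

View pics/scene0.png

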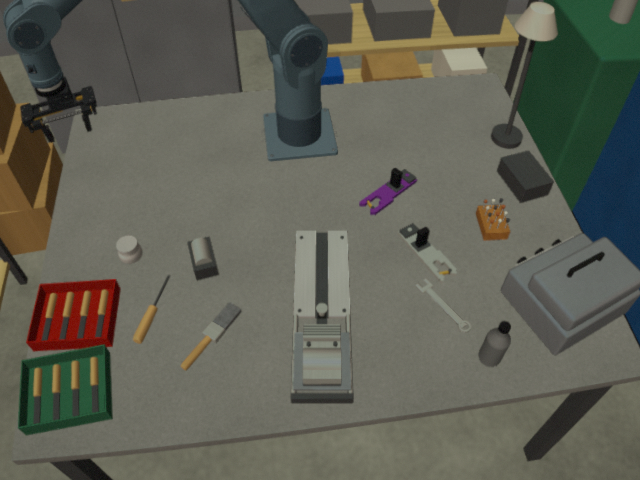

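View pics/top0.png

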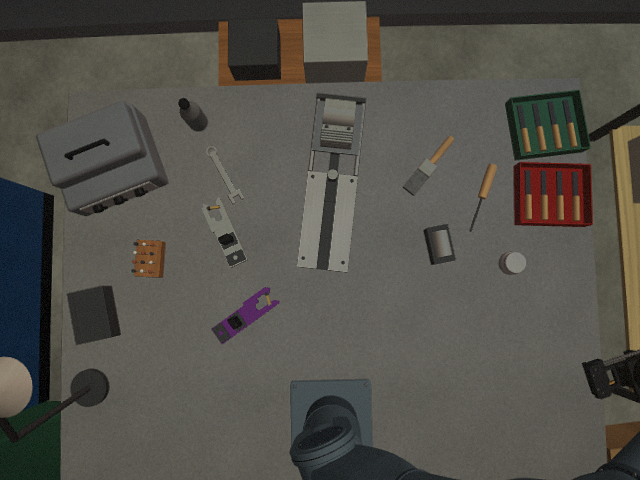

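View pics/wrist0.png

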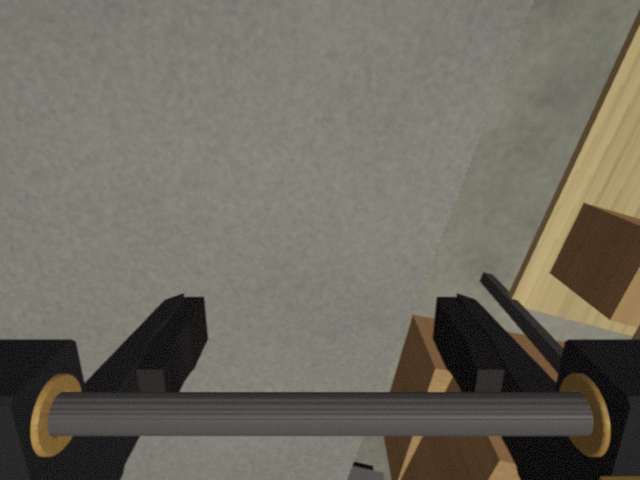

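Candidates for the hook: the steel-grey one at top (225,235) / scene (428,248), and the purple look-alike at top (245,315) / scene (390,190). I choose the grey one and will check it in an enlarged crop.

```bash
cat > h.py <<'E'
import numpy as np, cv2
from scipy.spatial.transform import Rotation as R
from workcell import telemetry, vision
def q2R(q): return R.from_quat([q[1],q[2],q[3],q[0]]).as_matrix()
def campose(c,o=None):
    if "eye" in c: return q2R(c["attitude"]),np.array(c["eye"])
    T=np.array(c["tool_from_camera"]);Rt=q2R(o["orientation"])
    return Rt@T[:3,:3],Rt@T[:3,3]+np.array(o["position"])
def px2pt(c,uv,z,o=None):
    Rc,e=campose(c,o)
    d=np.array([(uv[0]-c["cx"])/c["fx"],(uv[1]-c["cy"])/c["fy"]])
    rd=np.hypot(*d);r=rd
    for _ in range(30): r=rd/(1+c["k1"]*r*r)
    d=d*(r/rd if rd>0 else 1)
    ray=Rc@np.array([d[0],-d[1],-1]);return e+ray*(z-e[2])/ray[2]
def pt2px(c,p,o=None):
    Rc,e=campose(c,o);q=Rc.T@(np.array(p)-e);s=np.array([q[0],-q[1]])/-q[2]
    s=s*(1+c["k1"]*(s@s));return np.array([c["cx"]+c["fx"]*s[0],c["cy"]+c["fy"]*s[1]])
def crop(img,x,y,w,h,k,name):
    cv2.imwrite(name,cv2.resize(img[y:y+h,x:x+w],None,fx=k,fy=k,interpolation=cv2.INTER_CUBIC))
E
python3 - <<'E'
import cv2
from h import crop
t=cv2.imread("pics/top0.png");s=cv2.imread("pics/scene0.png")
crop(t,190,185,80,90,6.6,"pics/t_hook.png")
crop(t,280,85,100,200,3,"pics/t_slide.png")
crop(s,390,210,80,80,7,"pics/s_hook.png")
crop(s,280,220,90,190,3.1,"pics/s_slide.png")
E
```

```text
(no output)
```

View pics/t_hook.png

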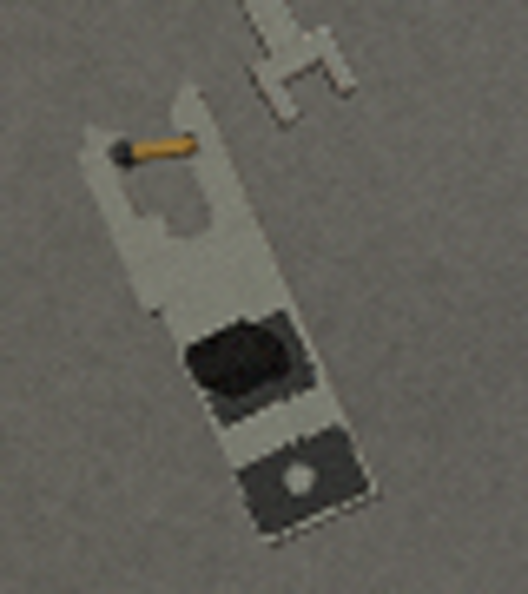

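View pics/t_slide.png

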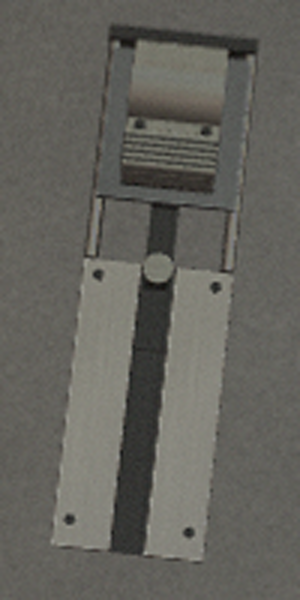

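View pics/s_hook.png

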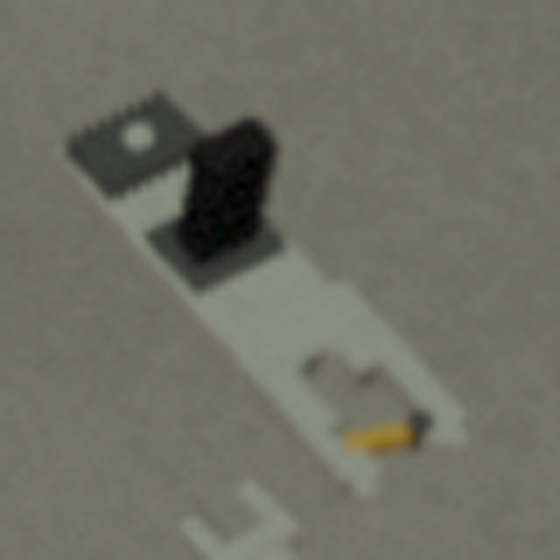

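View pics/s_slide.png

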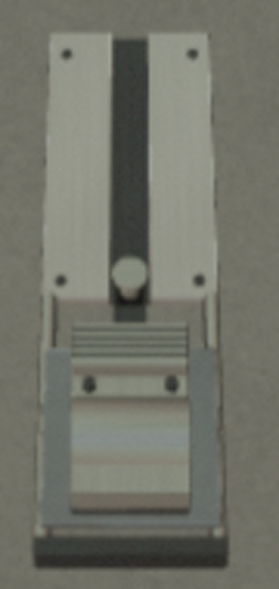

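```bash
python3 - <<'E'
from h import *
t=vision.capture("top");s=vision.capture("scene")
T=lambda a,k,o:[a[0]/k+o[0]-.5+.5/k,a[1]/k+o[1]-.5+.5/k]
print("slide top")
for a in [(50,546),(204,561),(80,262),(233,271),(158,268)]: print(a,px2pt(t,T(a,3,(280,85)),37 if a[0]==158 else 12).round(1))
print("slide scene")
for a in [(49,33),(208,33),(44,299),(217,301),(130,272)]: print(a,px2pt(s,T(a,3.1,(280,220)),37 if a[0]==130 else 12).round(1))
print("hook top")
for n,a,z in [("tailR",(373,490),12),("tailL",(268,541),6),("tipR",(190,85),12),("tipL",(90,127),12),("griptop",(238,357),74),("tailbutton",(299,479),22),("hinge",(121,153),12),("seatbottom",(185,238),12)]: print(n,px2pt(t,T(a,6.6,(190,185)),z).round(1))
print("hook scene")
for n,a,z in [("griptop",(245,133),74),("button",(137,137),22),("hinge",(420,424),12),("tipR",(362,490),12),("tipL",(462,437),12)]: print(n,px2pt(s,T(a,7,(390,210)),z).round(1))
E
```

```text
slide top
(50, 546) [417.7  84.   12. ]
(204, 561) [400.5 -56.6  12. ]
(80, 262) [682.1  51.   12. ]
(233, 271) [669.8 -91.5  12. ]
(158, 268) [668.4 -21.3  37. ]
slide scene
(49, 33) [400.7 -54.5  12. ]
(208, 33) [420.1  84.4  12. ]
(44, 299) [669.2 -88.4  12. ]
(217, 301) [690.1  46.6  12. ]
(130, 272) [669.1 -19.8  37. ]
hook top
tailR [442.7 222.4  12. ]
tailL [422.7 267.8   6. ]
tipR [616.5 298.7  12. ]
tipL [599.7 341.4  12. ]
griptop [493.2 265.5  74. ]
tailbutton [447.4 251.4  22. ]
hinge [588.1 328.2  12. ]
seatbottom [551.1 301.   12. ]
hook scene
griptop [491.7 276.8  74. ]
button [447.4 252.1  22. ]
hinge [589.2 328.6  12. ]
tipR [615.  299.1  12. ]
tipL [597.2 342.7  12. ]
```

```bash
python3 - <<'E'
from h import *
o=telemetry.get_obs();M=q2R(o["orientation"]);print(M.round(3)); a=np.arctan2(M[1,1],M[0,1]);print("tool y yaw",a, "camera side -z tool:", -M[:,2])
print(o["joints"],o["position"])
E
```

```text
[[-0.     0.27  -0.963]
 [ 0.001 -0.963 -0.27 ]
 [-1.    -0.001  0.   ]]
tool y yaw -1.2969538943763235 camera side -z tool: [ 9.62738857e-01  2.70432764e-01 -1.12839966e-04]
[ 1.23077369  0.53677206 -0.00439399  1.53828595  0.00263324  1.06730493
 -0.07122846] [ 175.6701713  -625.54303585  238.3239787 ]
```

The crop confirms the grey hook: grip near (495, 274), yaw about 0.413, mouth forward, brass latch on the left jaw. Slideway origin is near (648, -16), yaw about -0.128. The pin is near (669, -20.5), about 21 mm farther than nominal. I'm moving above the hook.

Emit:
{"api": "send_rows", "payload": {"targets": [{"fingers": 8.8,"xyz": [3.85,4.75,0],"spin": 0.1},{"fingers": 8.8,"xyz": [3.85,4.75,0],"spin": 0.1},{"fingers": 8.8,"xyz": [3.85,4.75,0],"spin": 0.1},{"fingers": 8.8,"xyz": [3.85,4.75,0],"spin": 0.1},{"fingers": 8.8,"xyz": [3.85,4.75,0],"spin": 0.1},{"fingers": 8.8,"xyz": [3.85,4.75,0],"spin": 0.1},{"fingers": 8.8,"xyz": [3.85,4.75,0],"spin": 0.1},{"fingers": 8.8,"xyz": [3.85,4.75,0],"spin": 0.1},{"fingers": 8.8,"xyz": [3.85,4.75,0],"spin": 0.1},{"fingers": 8.8,"xyz": [3.85,4.75,0],"spin": 0.1}]}}

```text
t: 1.5
position: [561.8, -149.4, 238.8]
orientation: [-0.421, -0.568, -0.421, 0.568]
wrist_force: [-0.9, -0.5, -0.3]
gripper_width: 1.003
```

Emit:
{"api": "send_rows", "payload": {"targets": [{"fingers": 8.8,"xyz": [-0.93,6.06,0],"spin": 0.1},{"fingers": 8.8,"xyz": [-0.93,6.06,0],"spin": 0.1},{"fingers": 8.8,"xyz": [-0.93,6.06,0],"spin": 0.1},{"fingers": 8.8,"xyz": [-0.93,6.06,0],"spin": 0.1},{"fingers": 8.8,"xyz": [-0.93,6.06,0],"spin": 0.1},{"fingers": 8.8,"xyz": [-0.93,6.06,0],"spin": 0.1},{"fingers": 8.8,"xyz": [-0.93,6.06,0],"spin": 0.11},{"fingers": 8.8,"xyz": [0,0,0],"spin": 0},{"fingers": 8.8,"xyz": [0,0,0],"spin": 0}]}}

```text
t: 2.62
position: [495.8, 272.7, 238.4]
orientation: [0.592, 0.387, 0.592, -0.387]
wrist_force: [-0.3, -0.8, -0.1]
gripper_width: 1.0
```

```bash
cat > look.py <<'E'
from h import *
import sys
def look(tag):
    o=telemetry.get_obs();c=vision.capture("wrist");cv2.imwrite(f"pics/{tag}.png",c["img"])
    M=q2R(o["orientation"]);print("t",o["t"].__round__(2),"pos",o["position"].round(1),"yaw",np.arctan2(M[1,1],M[0,1]).round(4),"down",M[:,0].round(3),"F",o["wrist_force"].round(1),"w",round(o["gripper_width"]*88,1))
    return o,c
if __name__=="__main__": look(sys.argv[1])
E
python3 look.py w1
```

```text
t 2.62 pos [495.8 272.7 238.4] yaw 0.4124 down [-0.    -0.001 -1.   ] F [-0.3 -0.8 -0.1] w 88.0
```

View pics/w1.png

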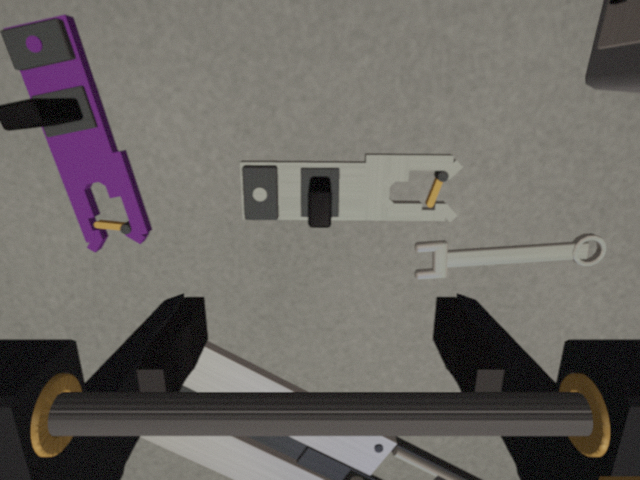

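The wrist picture shows the grey hook level in the image: tail at (243,190), grip top at (320,190), button (260,194), latch (435,190). I'll refine the pose by fitting points.

```bash
python3 - <<'E'
from h import *
o,c=__import__("look").look("w2")
crop(c["img"],230,135,250,110,3.2,"pics/w2c.png")
p=np.array([495,274]);y=.413
for n,l in dict(tailR=(-70,-26,12),grip_top=(0,0,74),gripfoot=(0,0,12),seat=(70,0,12),gt1=(9,15,74),gt2=(-9,-15,74)).items():
    w=[p[0]+np.cos(y)*l[0]-np.sin(y)*l[1],p[1]+np.sin(y)*l[0]+np.cos(y)*l[1],l[2]];q=pt2px(c,w,o);print(n,q.round(1),((q-[230,135])*3.2).round(0))
E
```

```text
t 2.67 pos [496.2 271.8 238.4] yaw 0.4107 down [-0.    -0.001 -1.   ] F [ 0.1 -0.8  0.2] w 87.8
tailR [242.2 216.3] [ 39. 260.]
grip_top [319.2 205.3] [285. 225.]
gripfoot [319.3 188. ] [286. 169.]
seat [398.1 187.8] [538. 169.]
gt1 [331.3 185.5] [324. 162.]
gt2 [307.4 224.5] [248. 286.]
```

View pics/w2c.png

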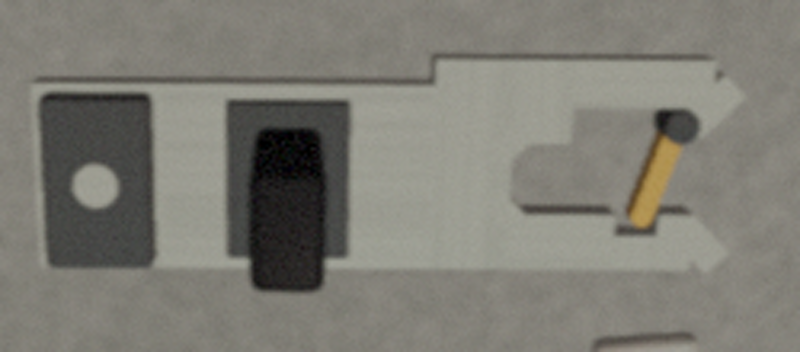

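Emit:
{"api": "send_rows", "payload": {"targets": [{"fingers": 8.8,"xyz": [0.05,0,-6],"spin": 0},{"fingers": 8.8,"xyz": [0,0,-6],"spin": 0},{"fingers": 8.8,"xyz": [0,0,-4],"spin": 0},{"fingers": 8.8,"xyz": [0,0,-3],"spin": 0},{"fingers": 8.8,"xyz": [0,0,-1.55],"spin": 0},{"fingers": 8.8,"xyz": [0,0,0],"spin": 0},{"fingers": 8.8,"xyz": [0,0,0],"spin": 0}]}}

```text
t: 3.6
position: [497.1, 273.6, 34.4]
orientation: [0.592, 0.388, 0.591, -0.386]
wrist_force: [-0.2, -0.6, 0.1]
gripper_width: 0.999
```

```bash
python3 look.py w3
```

```text
t 3.6 pos [497.1 273.6  34.4] yaw 0.4123 down [ 0.002  0.001 -1.   ] F [-0.2 -0.6  0.1] w 87.9
```

View pics/w3.png

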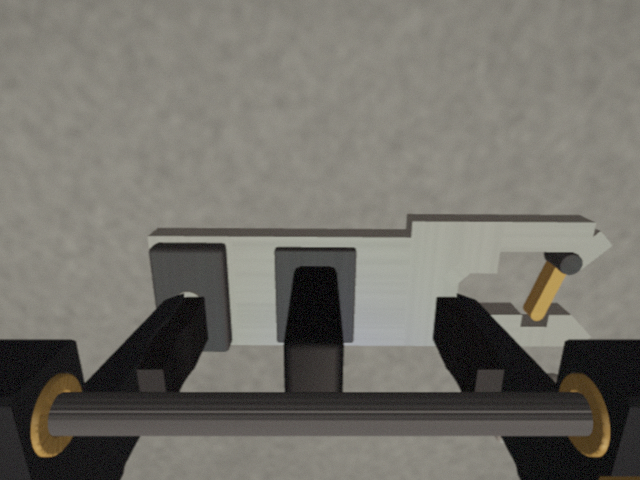

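The grip (about (315,330)) stands centred between the fingers, and the hook edges are parallel to the tool. I'm closing on it.

Emit:
{"api": "send_rows", "payload": {"targets": [{"fingers": 0.5,"xyz": [0,0,0],"spin": 0},{"fingers": 0.5,"xyz": [0,0,0],"spin": 0},{"fingers": 0.5,"xyz": [0,0,0],"spin": 0},{"fingers": 0.5,"xyz": [0,0,0],"spin": 0},{"fingers": 0.5,"xyz": [0,0,0],"spin": 0},{"fingers": 0.5,"xyz": [0,0,0],"spin": 0},{"fingers": 0.5,"xyz": [0,0,0],"spin": 0},{"fingers": 0.5,"xyz": [0,0,0],"spin": 0}]}}

```text
t: 4.65
position: [495.8, 273.2, 33.1]
orientation: [0.592, 0.387, 0.592, -0.387]
wrist_force: [-1.6, -0.2, 2.2]
gripper_width: 0.203
```

```bash
python3 look.py w4
```

```text
t 4.65 pos [495.8 273.2  33.1] yaw 0.413 down [-0.001 -0.    -1.   ] F [-1.6 -0.2  2.2] w 17.9
```

Emit:
{"api": "send_rows", "payload": {"targets": [{"fingers": 0.5,"xyz": [0,0,1],"spin": 0},{"fingers": 0.5,"xyz": [0,0,2],"spin": 0},{"fingers": 0.5,"xyz": [0,0,3],"spin": 0},{"fingers": 0.5,"xyz": [0,0,2],"spin": 0},{"fingers": 0.5,"xyz": [0,0,0],"spin": 0},{"fingers": 0.5,"xyz": [0,0,0],"spin": 0}]}}

```text
t: 5.45
position: [495.7, 272.8, 112.6]
orientation: [0.592, 0.386, 0.592, -0.387]
wrist_force: [0.8, -0.6, -6.1]
gripper_width: 0.2
```

```bash
python3 look.py w5
```

```text
t 5.45 pos [495.7 272.8 112.6] yaw 0.4129 down [-0.001 -0.001 -1.   ] F [ 0.8 -0.6 -6.1] w 17.6
```

View pics/w5.png

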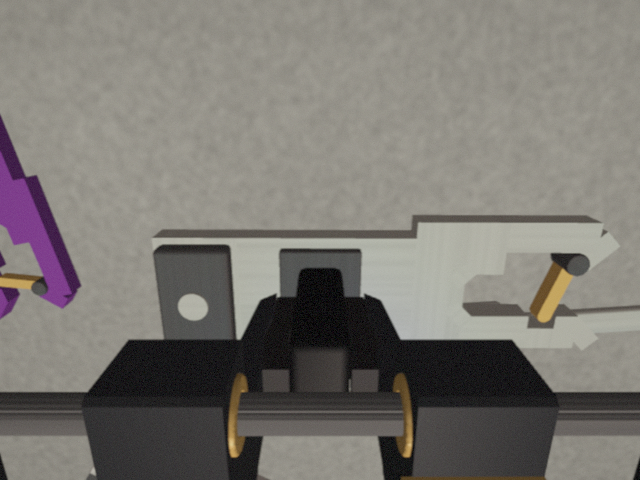

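Hook lifted level; it hangs from the fingers the same as before the lift (latch at (555,290)). I'm swinging it over the apron.

Emit:
{"api": "send_rows", "payload": {"targets": [{"fingers": 0.5,"xyz": [0.1,-1.7,0],"spin": -0.034},{"fingers": 0.5,"xyz": [0.1,-2.7,0],"spin": -0.06},{"fingers": 0.5,"xyz": [0.1,-3.0,0],"spin": -0.06},{"fingers": 0.5,"xyz": [0.1,-3.0,0],"spin": -0.06},{"fingers": 0.5,"xyz": [0.1,-3.0,0],"spin": -0.06},{"fingers": 0.5,"xyz": [0.1,-3.0,0],"spin": -0.06},{"fingers": 0.5,"xyz": [0.1,-3.0,0],"spin": -0.06},{"fingers": 0.5,"xyz": [0.1,-3.0,0],"spin": -0.06},{"fingers": 0.5,"xyz": [0.1,-2.8,0],"spin": -0.055},{"fingers": 0.5,"xyz": [0,-2.0,0],"spin": -0.035},{"fingers": 0.5,"xyz": [0,0,0],"spin": 0},{"fingers": 0.5,"xyz": [0,0,0],"spin": 0}]}}

```text
t: 7.0
position: [505.1, 2.4, 113.2]
orientation: [0.466, 0.532, 0.467, -0.531]
wrist_force: [0.3, 1.2, -5.8]
gripper_width: 0.203
```

```bash
python3 look.py w6; python3 - <<'E'
from h import *
for n in("top","scene"):
    c=vision.capture(n);cv2.imwrite(f"pics/{n}6.png",c["img"])
    if n=="top": crop(c["img"],270,80,120,200,3,"pics/top6c.png")
    else: crop(c["img"],250,180,150,180,3.3,"pics/scene6c.png")
E
```

```text
t 7.0 pos [505.1   2.4 113.2] yaw -0.1298 down [ 0.     0.001 -1.   ] F [ 0.3  1.2 -5.8] w 17.8
```

View pics/w6.png

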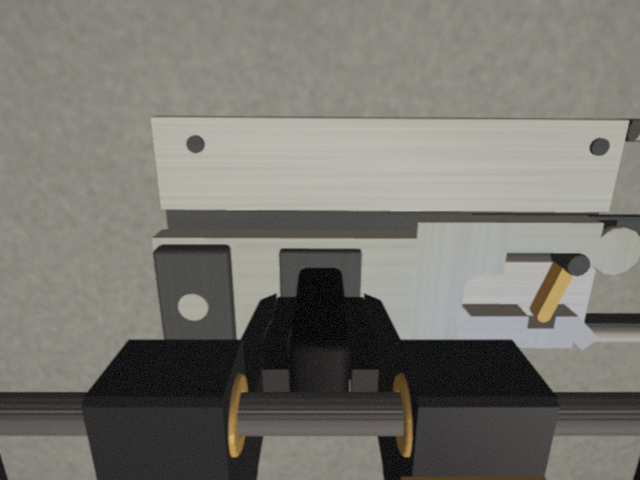

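View pics/scene6c.png

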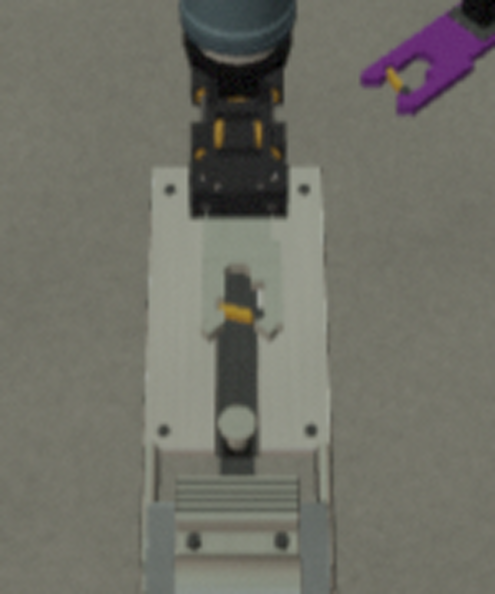

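```bash
python3 - <<'E'
from h import *
o,c=__import__("look").look("w7")
P=lambda uv,z:px2pt(c,uv,z,o)[:2]
a,b=P((154,118),12),P((631,119),12);s1,s2=P((170,211),12),P((610,211.5),12)
print(a,b,"yaw",np.arctan2(*(b-a)[::-1]),"len",np.linalg.norm(b-a));print(s1,s2,np.arctan2(*(s2-s1)[::-1]))
pin=P((617,251),37);print("pin",pin)
y=-.1298;ex=np.array([np.cos(y),np.sin(y)]);ey=np.array([-ex[1],ex[0]])
g=o["position"][:2]
for n,p in [("edge a",a),("edge b",b),("slot1",s1),("slot2",s2),("pin",pin),("hinge",P((571,264),113.2-33+14)),("latchtip",P((541,316),94)),("tailbtn",P((193,307),113.2-33+22)),("jawL edge bottom?",P((505,253),80)),("jawR",P((470,304),92))]:
    print(n,"rel TCP along",((p-g)@ex).round(1),"lat",((p-g)@ey).round(1))
crop(c["img"],440,200,200,170,4,"pics/w7c.png")
E
```

```text
t 7.15 pos [505.1   2.7 113.2] yaw -0.1289 down [ 0.     0.001 -1.   ] F [-0.2  0.  -5.9] w 17.7
[422.3938155  83.426562 ] [687.7995949  48.5408486] yaw -0.1306936915728972 len 267.6887011832152
[418.48438712  29.62791432] [680.53346648  -4.68366742] -0.13019505109880847
pin [669.66681219 -19.43789002]
edge a rel TCP along -92.5 lat 69.4
edge b rel TCP along 175.2 lat 69.1
slot1 rel TCP along -89.4 lat 15.5
slot2 rel TCP along 174.9 lat 15.4
pin rel TCP along 166.0 lat -0.6
hinge rel TCP along 105.3 lat 14.8
latchtip rel TCP along 96.9 lat -9.7
tailbtn rel TCP along -51.7 lat -1.1
jawL edge bottom? rel TCP along 83.7 lat 14.3
jawR rel TCP along 66.0 lat -5.0
```

View pics/w7c.png

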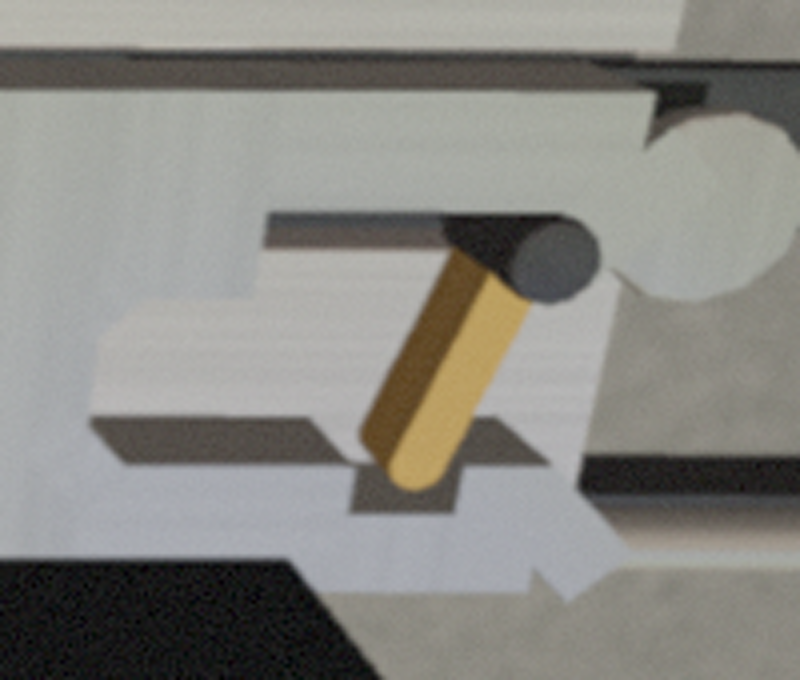

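The wrist fit puts the pin 166 mm ahead of the TCP and about 0.6 mm to the right. The mouth axis matches the tool axis to about 0.5 mm. I'm lowering to just above the apron.

Emit:
{"api": "send_rows", "payload": {"targets": [{"fingers": 0.5,"xyz": [0,-0.05,-1.5],"spin": 0},{"fingers": 0.5,"xyz": [0,0,-2],"spin": 0},{"fingers": 0.5,"xyz": [0,0,-1.5],"spin": 0},{"fingers": 0.5,"xyz": [0,0,-1],"spin": 0},{"fingers": 0.5,"xyz": [0,0,-0.5],"spin": 0},{"fingers": 0.5,"xyz": [0,0,0],"spin": 0},{"fingers": 0.5,"xyz": [0,0,0],"spin": 0}]}}

```text
t: 8.07
position: [505.6, 1.0, 48.7]
orientation: [0.466, 0.532, 0.466, -0.531]
wrist_force: [-0.5, -0.4, -5.2]
gripper_width: 0.202
```

Emit:
{"api": "send_rows", "payload": {"targets": [{"fingers": 0.5,"xyz": [0,0,-0.1],"spin": 0},{"fingers": 0.5,"xyz": [0,0,-0.1],"spin": 0},{"fingers": 0.5,"xyz": [0,0,0],"spin": 0}]}}

```text
t: 8.45
position: [505.1, 0.9, 46.2]
orientation: [-0.466, -0.532, -0.466, 0.532]
wrist_force: [-0.5, 0.1, -5.3]
gripper_width: 0.204
```

Emit:
{"api": "send_rows", "payload": {"targets": [{"fingers": 0.5,"xyz": [0,0,-0.05],"spin": 0},{"fingers": 0.5,"xyz": [0,0,0],"spin": 0}]}}

```text
t: 8.7
position: [505.1, 0.9, 45.7]
orientation: [-0.466, -0.532, -0.466, 0.532]
wrist_force: [0.2, -0.2, -5.8]
gripper_width: 0.2
```

Emit:
{"api": "send_rows", "payload": {"targets": [{"fingers": 0.5,"xyz": [0,0,-0.05],"spin": 0},{"fingers": 0.5,"xyz": [0,0,0],"spin": 0}]}}

```text
t: 8.95
position: [505.2, 0.9, 45.2]
orientation: [0.466, 0.532, 0.466, -0.532]
wrist_force: [-0.1, -0.4, -4.3]
gripper_width: 0.202
```

```bash
python3 look.py w8
```

```text
t 8.95 pos [505.2   0.9  45.2] yaw -0.131 down [ 0. -0. -1.] F [-0.1 -0.4 -4.3] w 17.7
```

View pics/w8.png

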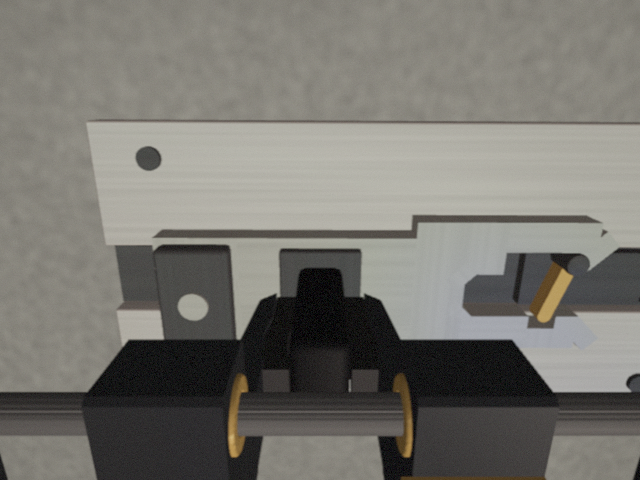

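Nearly resting on the apron (the wrist force dropped to -4.3 N, about 1.5 N of the hook's weight borne). Approaching along the track.

Emit:
{"api": "send_rows", "payload": {"targets": [{"fingers": 0.5,"xyz": [0.5,-0.065,0],"spin": 0},{"fingers": 0.5,"xyz": [0.9,-0.12,0],"spin": 0},{"fingers": 0.5,"xyz": [0.9,-0.12,0],"spin": 0},{"fingers": 0.5,"xyz": [0.9,-0.12,0],"spin": 0},{"fingers": 0.5,"xyz": [0.8,-0.1,0],"spin": 0},{"fingers": 0.5,"xyz": [0.4,-0.05,0],"spin": 0},{"fingers": 0.5,"xyz": [0,0,0],"spin": 0}]}}

```text
t: 9.88
position: [549.8, -4.9, 45.3]
orientation: [0.466, 0.532, 0.466, -0.531]
wrist_force: [0.3, 0.1, -4.1]
gripper_width: 0.199
```

```bash
python3 look.py w9
```

```text
t 9.88 pos [549.8  -4.9  45.3] yaw -0.1311 down [ 0.001  0.    -1.   ] F [ 0.3  0.1 -4.1] w 17.5
```

View pics/w9.png

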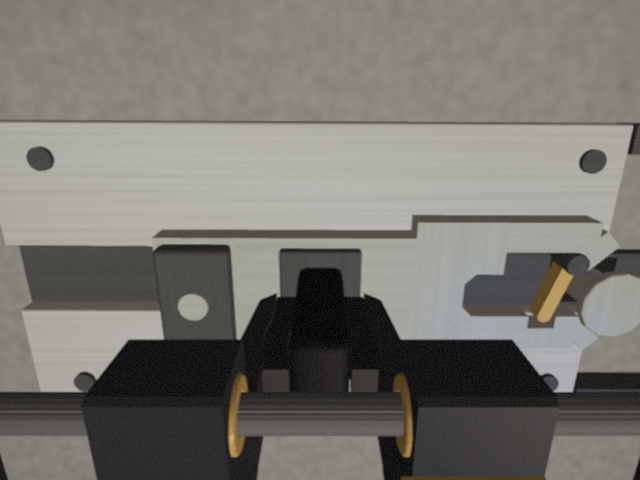

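```bash
python3 - <<'E'
from h import *
o,c=__import__("look").look("w10")
y=-.1305;ex=np.array([np.cos(y),np.sin(y)]);ey=np.array([-ex[1],ex[0]])
for n,u,z in [("pin",(613,305.5),37),("edgeL",(300,123),12),("edgeL2",(600,124),12),("mouthR top",(485,315),24)]:
    p=px2pt(c,u,z,o)[:2]-o["position"][:2];print(n,(p@ex).round(1),(p@ey).round(1))
crop(c["img"],440,200,200,170,4,"pics/w10c.png")
E
```

```text
t 9.93 pos [549.5  -4.8  45.3] yaw -0.131 down [ 0.001  0.    -1.   ] F [ 0.8  0.2 -4.8] w 17.8
pin 118.9 0.9
edgeL -7.6 70.8
edgeL2 115.0 70.4
mouthR top 73.3 -10.5
```

View pics/w10c.png

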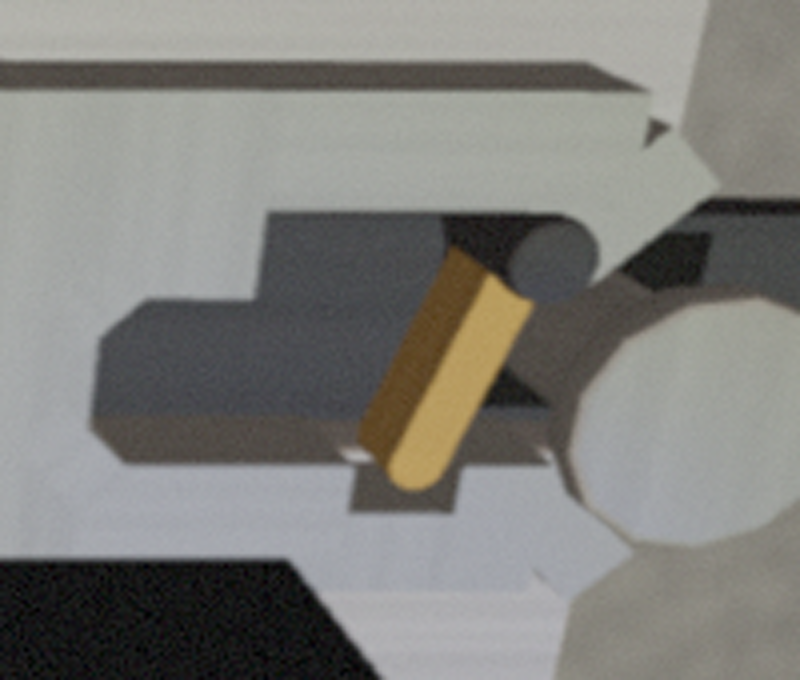

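Emit:
{"api": "send_rows", "payload": {"targets": [{"fingers": 0.5,"xyz": [0.2,0.05,0],"spin": 0},{"fingers": 0.5,"xyz": [0.3,-0.04,0],"spin": 0},{"fingers": 0.5,"xyz": [0.3,-0.04,0],"spin": 0},{"fingers": 0.5,"xyz": [0.3,-0.04,0],"spin": 0},{"fingers": 0.5,"xyz": [0.3,-0.04,0],"spin": 0}]}}

```text
t: 10.6
position: [559.1, -5.3, 45.1]
orientation: [-0.465, -0.529, -0.468, 0.534]
wrist_force: [-16.4, 1.3, 12.9]
gripper_width: 0.203
```

Emit:
{"api": "send_rows", "payload": {"targets": [{"fingers": 0.5,"xyz": [0.3,-0.04,0],"spin": 0},{"fingers": 0.5,"xyz": [0.3,-0.04,0],"spin": 0},{"fingers": 0.5,"xyz": [0.3,-0.04,0],"spin": 0},{"fingers": 0.5,"xyz": [0.3,-0.04,0],"spin": 0}]}}

```text
t: 11.1
position: [571.3, -5.7, 45.1]
orientation: [-0.465, -0.529, -0.469, 0.533]
wrist_force: [-12.5, 4.2, 6.9]
gripper_width: 0.198
```

```bash
python3 look.py w11; python3 -c "
import cv2
from h import crop
crop(cv2.imread('pics/w11.png'),440,200,200,170,4,'pics/w11c.png')"
```

```text
t 11.1 pos [571.3  -5.7  45.1] yaw -0.1285 down [-0.007  0.001 -1.   ] F [-12.5   4.2   6.9] w 17.5
```

View pics/w11c.png

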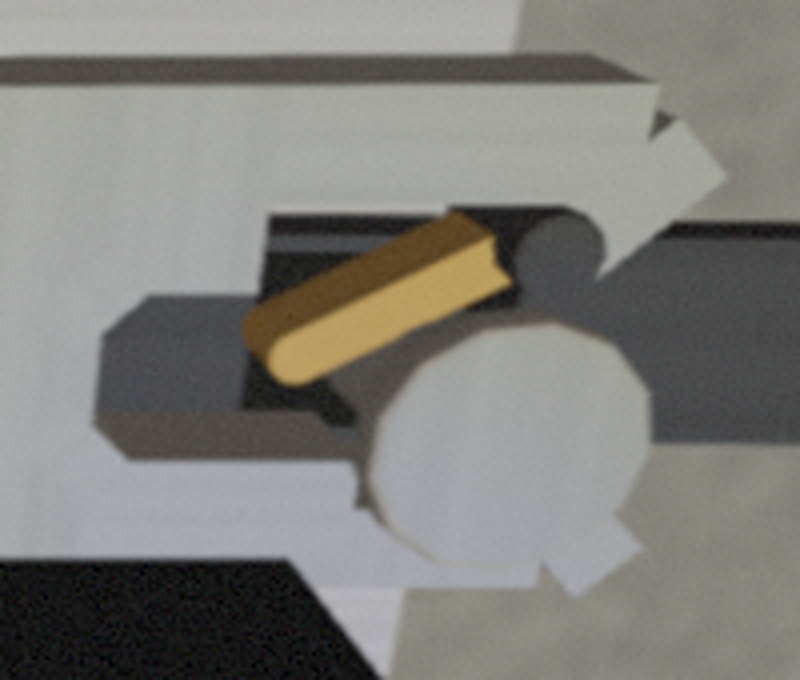

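Latch is swinging in (tip at crop (290,360)). Some of the load is pressing down on the apron, so I'm easing up slightly and going on slower.

Emit:
{"api": "send_rows", "payload": {"targets": [{"fingers": 0.5,"xyz": [0,0,0.05],"spin": 0},{"fingers": 0.5,"xyz": [0,0,0],"spin": 0}]}}

```text
t: 11.4
position: [572.8, -5.6, 45.2]
orientation: [-0.465, -0.53, -0.468, 0.532]
wrist_force: [-7.0, 4.0, -1.2]
gripper_width: 0.205
```

Emit:
{"api": "send_rows", "payload": {"targets": [{"fingers": 0.5,"xyz": [0.15,-0.02,0],"spin": 0},{"fingers": 0.5,"xyz": [0.15,-0.02,0],"spin": 0}]}}

```text
t: 11.65
position: [576.0, -5.9, 45.2]
orientation: [-0.465, -0.53, -0.468, 0.532]
wrist_force: [-6.9, 3.7, -2.9]
gripper_width: 0.202
```

Emit:
{"api": "send_rows", "payload": {"targets": [{"fingers": 0.5,"xyz": [0.2,-0.026,0],"spin": 0},{"fingers": 0.5,"xyz": [0.2,-0.026,0],"spin": 0},{"fingers": 0.5,"xyz": [0.2,-0.026,0],"spin": 0},{"fingers": 0.5,"xyz": [0.2,-0.026,0],"spin": 0}]}}

```text
t: 12.15
position: [584.7, -7.1, 45.2]
orientation: [-0.466, -0.531, -0.468, 0.532]
wrist_force: [-4.2, 3.8, -3.8]
gripper_width: 0.198
```

Emit:
{"api": "send_rows", "payload": {"targets": [{"fingers": 0.5,"xyz": [0.2,-0.026,0],"spin": 0},{"fingers": 0.5,"xyz": [0.2,-0.026,0],"spin": 0},{"fingers": 0.5,"xyz": [0.2,-0.026,0],"spin": 0},{"fingers": 0.5,"xyz": [0,0,0],"spin": 0}]}}

```text
t: 12.65
position: [593.2, -9.3, 45.9]
orientation: [0.467, 0.532, 0.466, -0.531]
wrist_force: [1.1, 4.1, -7.1]
gripper_width: 0.202
```

```bash
python3 look.py w12; python3 -c "
import cv2
from h import crop
crop(cv2.imread('pics/w12.png'),440,200,200,170,4,'pics/w12c.png')"
```

```text
t 12.65 pos [593.2  -9.3  45.9] yaw -0.1307 down [ 0.002  0.001 -1.   ] F [ 1.1  4.1 -7.1] w 17.7
```

View pics/w12c.png

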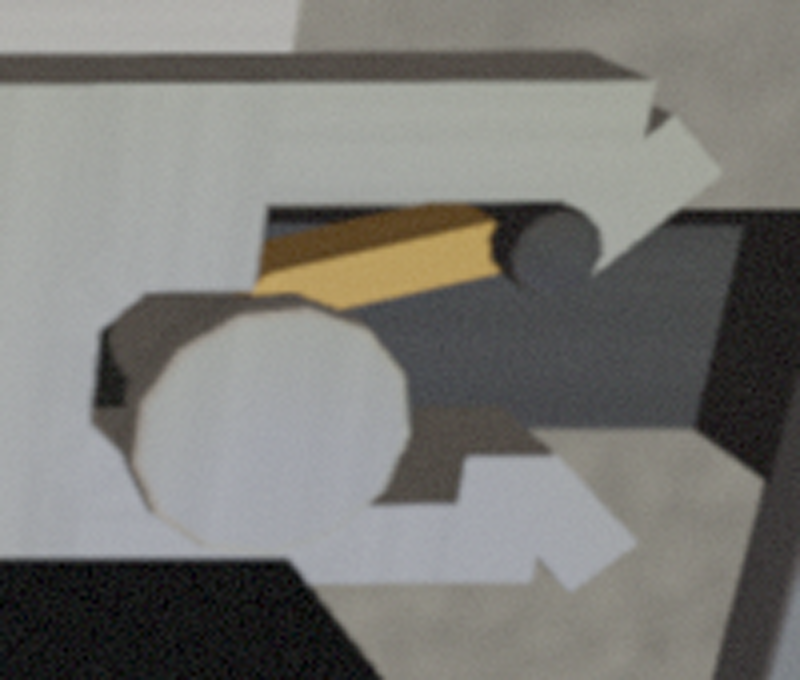

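Pin almost at the seat (the pin's left side is at crop x≈110, the seat wall at 95). Latch is still held in. I'll go 1 mm at a time.

Emit:
{"api": "send_rows", "payload": {"targets": [{"fingers": 0.5,"xyz": [0.1,-0.013,0],"spin": 0},{"fingers": 0.5,"xyz": [0,0,0],"spin": 0}]}}

```text
t: 12.95
position: [593.5, -9.9, 45.9]
orientation: [0.466, 0.532, 0.466, -0.531]
wrist_force: [0.9, 4.2, -6.4]
gripper_width: 0.204
```

Emit:
{"api": "send_rows", "payload": {"targets": [{"fingers": 0.5,"xyz": [0.1,-0.013,0],"spin": 0},{"fingers": 0.5,"xyz": [0,0,0],"spin": 0}]}}

```text
t: 13.2
position: [594.4, -10.1, 45.8]
orientation: [0.466, 0.532, 0.466, -0.532]
wrist_force: [-0.3, 4.2, -5.3]
gripper_width: 0.202
```

```bash
python3 look.py w13; python3 -c "
import cv2
from h import crop
crop(cv2.imread('pics/w13.png'),440,200,200,170,4,'pics/w13c.png')"
```

```text
t 13.2 pos [594.4 -10.1  45.8] yaw -0.1311 down [ 0. -0. -1.] F [-0.3  4.2 -5.3] w 17.7
```

View pics/w13c.png

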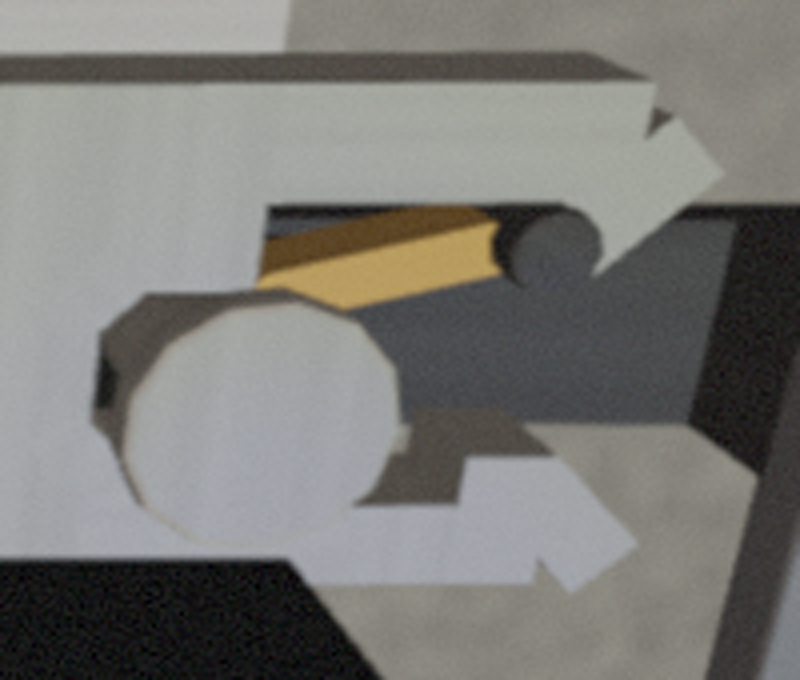

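Emit:
{"api": "send_rows", "payload": {"targets": [{"fingers": 0.5,"xyz": [0.1,-0.013,0],"spin": 0},{"fingers": 0.5,"xyz": [0,0,0],"spin": 0}]}}

```text
t: 13.5
position: [595.6, -10.4, 45.9]
orientation: [0.466, 0.532, 0.466, -0.532]
wrist_force: [1.6, 0.9, -5.9]
gripper_width: 0.202
```

Emit:
{"api": "send_rows", "payload": {"targets": [{"fingers": 0.5,"xyz": [0.1,-0.013,0],"spin": 0},{"fingers": 0.5,"xyz": [0,0,0],"spin": 0}]}}

```text
t: 13.75
position: [595.6, -11.5, 45.4]
orientation: [-0.466, -0.531, -0.466, 0.533]
wrist_force: [-0.3, 0.3, -5.9]
gripper_width: 0.196
```

```bash
python3 look.py w14; python3 -c "
import cv2
from h import crop
crop(cv2.imread('pics/w14.png'),440,200,200,170,4,'pics/w14c.png')"
```

```text
t 13.75 pos [595.6 -11.5  45.4] yaw -0.1323 down [-0.001 -0.001 -1.   ] F [-0.3  0.3 -5.9] w 17.3
```

View pics/w14c.png

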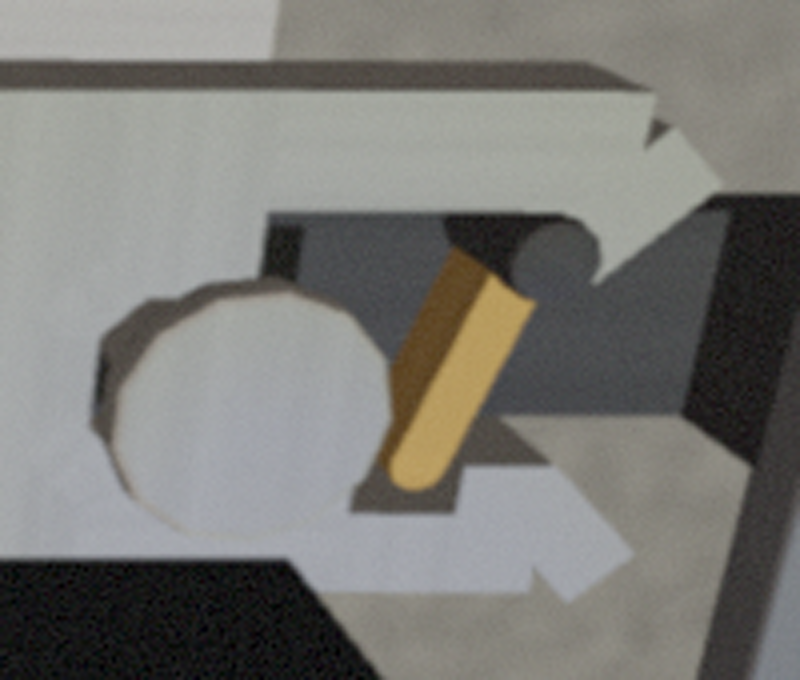

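The latch has flipped shut: its tip is back in the notch at crop (413,475), as in the closed picture, and the force is about 0. I'll hold briefly, then start pulling.

Emit:
{"api": "send_rows", "payload": {"targets": [{"fingers": 0.5,"xyz": [0,0,0],"spin": 0},{"fingers": 0.5,"xyz": [0,0,0],"spin": 0},{"fingers": 0.5,"xyz": [-0.2,0.026,0],"spin": 0},{"fingers": 0.5,"xyz": [-0.4,0.052,0],"spin": 0},{"fingers": 0.5,"xyz": [-0.4,0.052,0],"spin": 0},{"fingers": 0.5,"xyz": [-0.4,0.052,0],"spin": 0},{"fingers": 0.5,"xyz": [-0.2,0.026,0],"spin": 0}]}}

```text
t: 14.68
position: [579.8, -8.1, 45.7]
orientation: [-0.466, -0.532, -0.466, 0.532]
wrist_force: [0.1, 0.4, -6.2]
gripper_width: 0.2
```

Emit:
{"api": "send_rows", "payload": {"targets": [{"fingers": 0.5,"xyz": [-0.15,0.02,0],"spin": 0},{"fingers": 0.5,"xyz": [-0.15,0.02,0],"spin": 0},{"fingers": 0.5,"xyz": [-0.15,0.02,0],"spin": 0},{"fingers": 0.5,"xyz": [-0.15,0.02,0],"spin": 0}]}}

```text
t: 15.18
position: [575.4, -7.6, 46.0]
orientation: [0.467, 0.532, 0.466, -0.531]
wrist_force: [4.5, -1.5, -7.6]
gripper_width: 0.199
```

Emit:
{"api": "send_rows", "payload": {"targets": [{"fingers": 0.5,"xyz": [-0.2,0.026,0],"spin": 0},{"fingers": 0.5,"xyz": [-0.25,0.033,0],"spin": 0},{"fingers": 0.5,"xyz": [-0.25,0.033,0],"spin": 0},{"fingers": 0.5,"xyz": [-0.25,0.033,0],"spin": 0},{"fingers": 0.5,"xyz": [-0.25,0.033,0],"spin": 0},{"fingers": 0.5,"xyz": [-0.25,0.033,0],"spin": 0}]}}

```text
t: 15.92
position: [559.6, -5.5, 45.8]
orientation: [0.466, 0.532, 0.466, -0.532]
wrist_force: [5.1, -1.1, -6.0]
gripper_width: 0.201
```

```bash
python3 look.py w15
```

```text
t 15.93 pos [559.6  -5.5  45.8] yaw -0.131 down [ 0. -0. -1.] F [ 5.1 -1.1 -6. ] w 17.7
```

View pics/w15.png

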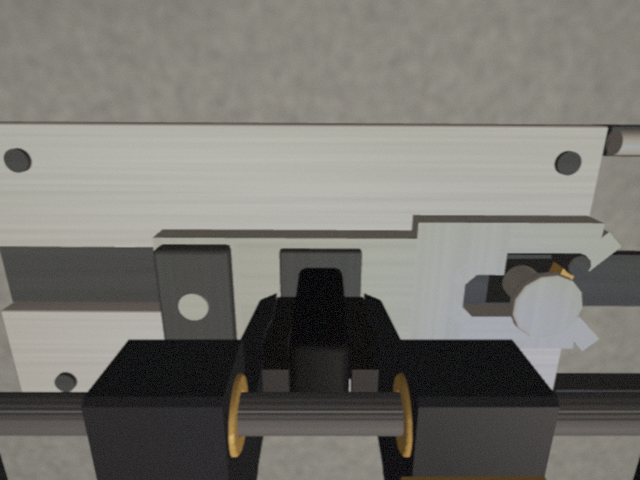

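The carriage follows: pin head at (547,305), held by the latch, with about 5 N of drag. Continuing.

Emit:
{"api": "send_rows", "payload": {"targets": [{"fingers": 0.5,"xyz": [-0.3,0.039,0],"spin": 0},{"fingers": 0.5,"xyz": [-0.3,0.039,0],"spin": 0},{"fingers": 0.5,"xyz": [-0.3,0.039,0],"spin": 0},{"fingers": 0.5,"xyz": [-0.3,0.039,0],"spin": 0},{"fingers": 0.5,"xyz": [-0.3,0.039,0],"spin": 0},{"fingers": 0.5,"xyz": [-0.3,0.039,0],"spin": 0},{"fingers": 0.5,"xyz": [-0.3,0.039,0],"spin": 0},{"fingers": 0.5,"xyz": [-0.3,0.039,0],"spin": 0},{"fingers": 0.5,"xyz": [-0.3,0.039,0],"spin": 0},{"fingers": 0.5,"xyz": [-0.3,0.039,0],"spin": 0},{"fingers": 0.5,"xyz": [-0.3,0.039,0],"spin": 0},{"fingers": 0.5,"xyz": [-0.3,0.039,0],"spin": 0}]}}

```text
t: 17.48
position: [523.5, -0.8, 45.7]
orientation: [0.466, 0.532, 0.466, -0.532]
wrist_force: [3.5, 0.4, -4.2]
gripper_width: 0.201
```

Emit:
{"api": "send_rows", "payload": {"targets": [{"fingers": 0.5,"xyz": [-0.3,0.039,0],"spin": 0},{"fingers": 0.5,"xyz": [-0.3,0.039,0],"spin": 0},{"fingers": 0.5,"xyz": [-0.2,0.026,0],"spin": 0},{"fingers": 0.5,"xyz": [-0.2,0.026,0],"spin": 0},{"fingers": 0.5,"xyz": [0,0,0],"spin": 0}]}}

```text
t: 18.1
position: [513.1, 0.5, 45.6]
orientation: [-0.466, -0.531, -0.466, 0.532]
wrist_force: [2.8, -0.3, -5.2]
gripper_width: 0.202
```

```bash
cat > pin.py <<'E'
from h import *
import sys
n=sys.argv[1]
o,c=__import__("look").look(n)
crop(c["img"],440,200,200,170,4,f"pics/{n}c.png")
def P(uv,z): return px2pt(c,uv,z,o)[:2]
E
python3 pin.py w16
```

```text
t 18.1 pos [5.131e+02 5.000e-01 4.560e+01] yaw -0.1309 down [-0.001 -0.    -1.   ] F [ 2.8 -0.3 -5.2] w 17.8
```

View pics/w16c.png

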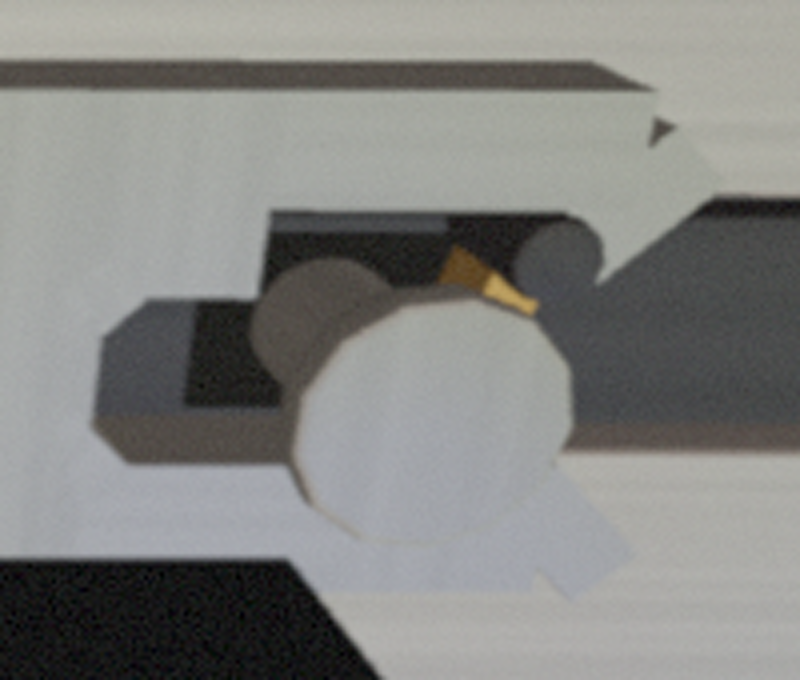

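View pics/w16.png

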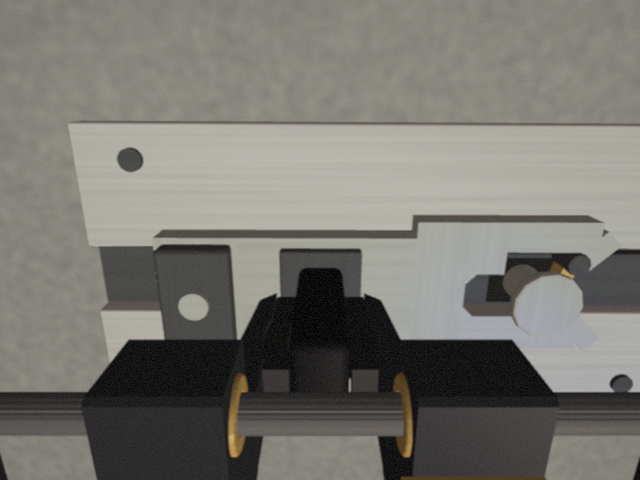

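Emit:
{"api": "send_rows", "payload": {"targets": [{"fingers": 0.5,"xyz": [-0.1,0.013,0],"spin": 0},{"fingers": 0.5,"xyz": [-0.1,0.013,0],"spin": 0},{"fingers": 0.5,"xyz": [-0.1,0.013,0],"spin": 0},{"fingers": 0.5,"xyz": [0,0,0],"spin": 0}]}}

```text
t: 18.65
position: [510.4, 0.8, 45.7]
orientation: [-0.466, -0.531, -0.466, 0.532]
wrist_force: [4.5, -1.0, -4.9]
gripper_width: 0.198
```

Emit:
{"api": "send_rows", "payload": {"targets": [{"fingers": 0.5,"xyz": [-0.1,0.013,0],"spin": 0},{"fingers": 0.5,"xyz": [0,0,0],"spin": 0}]}}

```text
t: 18.9
position: [509.5, 1.0, 45.7]
orientation: [-0.466, -0.532, -0.466, 0.532]
wrist_force: [3.3, 0.1, -5.2]
gripper_width: 0.202
```

Emit:
{"api": "send_rows", "payload": {"targets": [{"fingers": 0.5,"xyz": [-0.1,0.013,0],"spin": 0},{"fingers": 0.5,"xyz": [0,0,0],"spin": 0}]}}

```text
t: 19.15
position: [508.4, 1.2, 45.7]
orientation: [-0.466, -0.532, -0.466, 0.532]
wrist_force: [3.6, 0.2, -5.6]
gripper_width: 0.202
```

Emit:
{"api": "send_rows", "payload": {"targets": [{"fingers": 0.5,"xyz": [-0.1,0.013,0],"spin": 0},{"fingers": 0.5,"xyz": [0,0,0],"spin": 0}]}}

```text
t: 19.4
position: [507.5, 1.3, 45.7]
orientation: [-0.466, -0.532, -0.466, 0.532]
wrist_force: [3.0, -0.2, -5.3]
gripper_width: 0.199
```

Emit:
{"api": "send_rows", "payload": {"targets": [{"fingers": 0.5,"xyz": [-0.1,0.013,0],"spin": 0},{"fingers": 0.5,"xyz": [0,0,0],"spin": 0}]}}

```text
t: 19.65
position: [507.0, 1.4, 45.8]
orientation: [0.466, 0.532, 0.466, -0.531]
wrist_force: [4.3, -0.5, -6.7]
gripper_width: 0.204
```

Emit:
{"api": "send_rows", "payload": {"targets": [{"fingers": 0.5,"xyz": [-0.05,0.007,0],"spin": 0},{"fingers": 0.5,"xyz": [0,0,0],"spin": 0}]}}

```text
t: 19.9
position: [506.8, 1.4, 45.8]
orientation: [0.466, 0.532, 0.466, -0.531]
wrist_force: [5.8, -0.6, -9.0]
gripper_width: 0.207
```

Emit:
{"api": "send_rows", "payload": {"targets": [{"fingers": 0.5,"xyz": [-0.05,0.007,0],"spin": 0},{"fingers": 0.5,"xyz": [0,0,0],"spin": 0}]}}

```text
t: 20.15
position: [506.6, 1.5, 45.8]
orientation: [0.467, 0.532, 0.466, -0.531]
wrist_force: [7.8, -1.1, -9.5]
gripper_width: 0.202
```

Emit:
{"api": "send_rows", "payload": {"targets": [{"fingers": 0.5,"xyz": [-0.05,0.007,0],"spin": 0},{"fingers": 0.5,"xyz": [0,0,0],"spin": 0}]}}

```text
t: 20.4
position: [506.4, 1.5, 45.9]
orientation: [0.467, 0.532, 0.466, -0.531]
wrist_force: [7.9, -0.5, -9.3]
gripper_width: 0.202
```

```bash
python3 pin.py w17; python3 - <<'E'
from h import *
for n in("top","scene"):
    c=vision.capture(n);cv2.imwrite(f"pics/{n}17.png",c["img"])
    crop(c["img"],270,80,120,200,3,"pics/top17c.png") if n=="top" else crop(c["img"],250,180,150,230,2.6,"pics/scene17c.png")
E
```

```text
t 20.4 pos [506.4   1.5  45.9] yaw -0.1312 down [ 0.002  0.    -1.   ] F [ 7.9 -0.5 -9.3] w 17.7
```

View pics/scene17c.png

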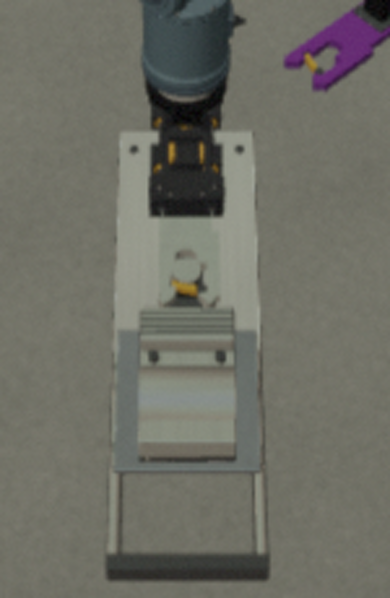

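View pics/top17c.png

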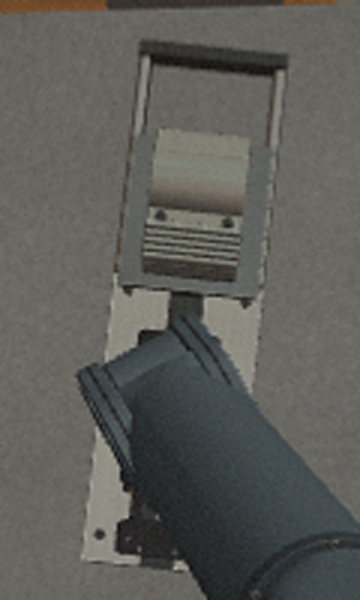

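View pics/w17c.png

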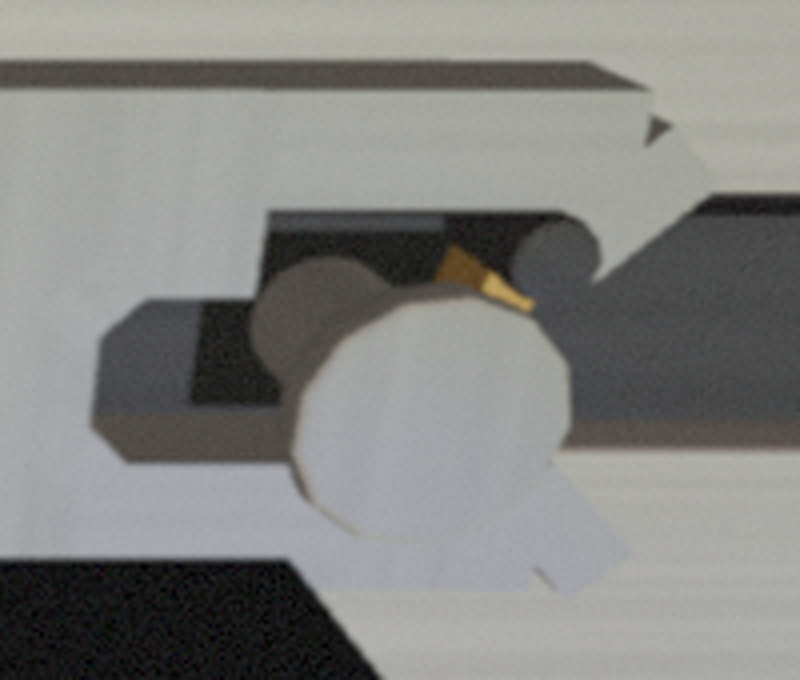

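Force rises while the position stalls at TCP x≈506.5, and the top view shows the tray's front edge moved about 70 mm: the carriage is at its front stop, with the latch shut behind the pin. Next I relax the pull, set the hook down and release.

Emit:
{"api": "send_rows", "payload": {"targets": [{"fingers": 0.5,"xyz": [0.1,-0.013,0],"spin": 0},{"fingers": 0.5,"xyz": [0.1,-0.013,-0.03],"spin": 0},{"fingers": 0.5,"xyz": [0,0,-0.03],"spin": 0},{"fingers": 0.5,"xyz": [0,0,0],"spin": 0}]}}

```text
t: 21.05
position: [507.4, 1.3, 45.4]
orientation: [0.466, 0.532, 0.466, -0.532]
wrist_force: [4.1, -1.2, -1.4]
gripper_width: 0.201
```

Emit:
{"api": "send_rows", "payload": {"targets": [{"fingers": 0.5,"xyz": [0.1,-0.013,0.01],"spin": 0},{"fingers": 0.5,"xyz": [0,0,0],"spin": 0}]}}

```text
t: 21.3
position: [507.6, 1.2, 45.2]
orientation: [-0.466, -0.531, -0.466, 0.532]
wrist_force: [1.9, 0.6, -0.3]
gripper_width: 0.203
```

Emit:
{"api": "send_rows", "payload": {"targets": [{"fingers": 3.0,"xyz": [0,0,0],"spin": 0},{"fingers": 4.5,"xyz": [0,0,0],"spin": 0},{"fingers": 6.5,"xyz": [0,0,0],"spin": 0},{"fingers": 6.5,"xyz": [0,0,0],"spin": 0},{"fingers": 6.5,"xyz": [0,0,0],"spin": 0}]}}

```text
t: 21.92
position: [508.1, 1.2, 45.2]
orientation: [-0.466, -0.532, -0.466, 0.532]
wrist_force: [0.5, -0.3, -0.0]
gripper_width: 0.73
```

```bash
python3 pin.py w18
```

```text
t 21.93 pos [508.1   1.2  45.2] yaw -0.1309 down [-0. -0. -1.] F [ 0.5 -0.3 -0. ] w 64.3
```

View pics/w18.png

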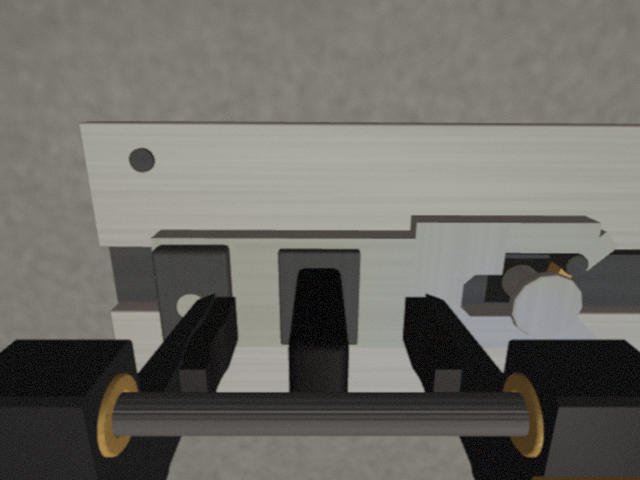

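The fingers are clear of the grip (centred at (318,330) between them), and the hook lies flat with the latch beside the pin. Raising straight up.

Emit:
{"api": "send_rows", "payload": {"targets": [{"fingers": 6.5,"xyz": [0,0,1],"spin": 0},{"fingers": 6.5,"xyz": [0,0,3],"spin": 0},{"fingers": 6.5,"xyz": [0,0,5],"spin": 0},{"fingers": 6.5,"xyz": [0,0,5],"spin": 0},{"fingers": 6.5,"xyz": [0,0,4],"spin": 0},{"fingers": 6.5,"xyz": [0,0,0],"spin": 0},{"fingers": 6.5,"xyz": [0,0,0],"spin": 0}]}}

```text
t: 22.85
position: [507.6, 1.0, 225.0]
orientation: [-0.466, -0.531, -0.466, 0.532]
wrist_force: [-0.8, -0.6, -0.3]
gripper_width: 0.734
```

```bash
python3 pin.py w19;python3 - <<'E'
from h import *
c=vision.capture("scene");cv2.imwrite("pics/scene19.png",c["img"]);crop(c["img"],260,200,120,180,3.3,"pics/scene19c.png")
E
```

```text
t 22.85 pos [507.6   1.  225. ] yaw -0.131 down [-0.001 -0.    -1.   ] F [-0.8 -0.6 -0.3] w 64.6
```

View pics/w19.png

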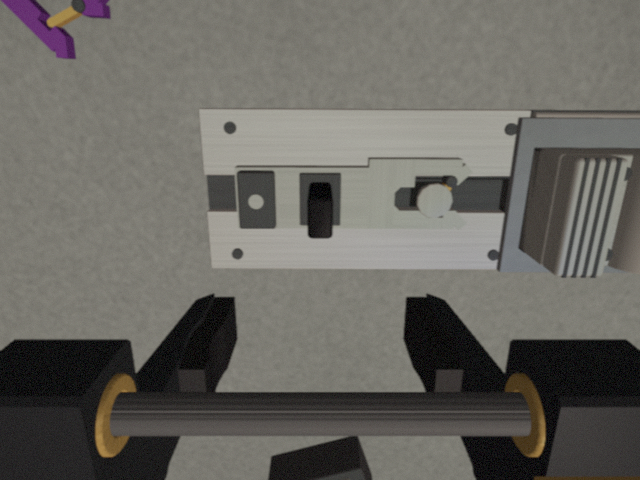

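View pics/scene19.png

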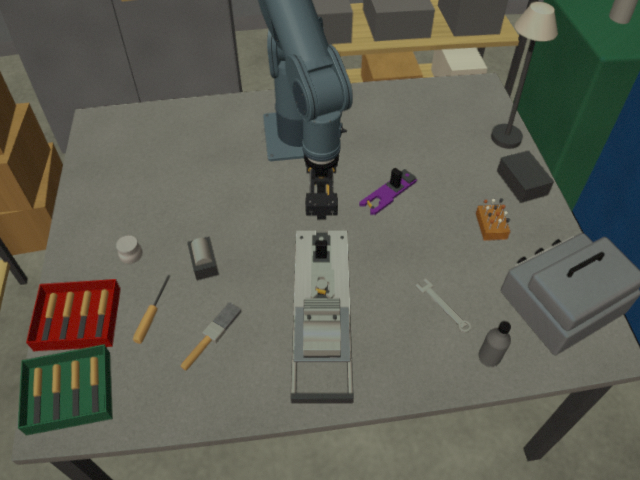

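```bash
python3 - <<'E'
from h import *
o,c=__import__("look").look("w20")
crop(c["img"],370,140,100,110,5,"pics/w20c.png")
p=px2pt(c,(434,200.5),37,o)[:2];ex=np.array([np.cos(-.1305),np.sin(-.1305)])
print(p,[((np.array(q)-p)@ex).round(1) for q in((668.4,-21.3),(669.1,-19.8),(669.7,-19.4))])
E
```

```text
t 22.95 pos [507.2   1.1 224.1] yaw -0.1308 down [-0.002 -0.    -1.   ] F [-0.9  0.7 -0.8] w 65.0
[598.19439989  -9.68733518] [np.float64(71.1), np.float64(71.6), np.float64(72.2)]
```

View pics/w20c.png

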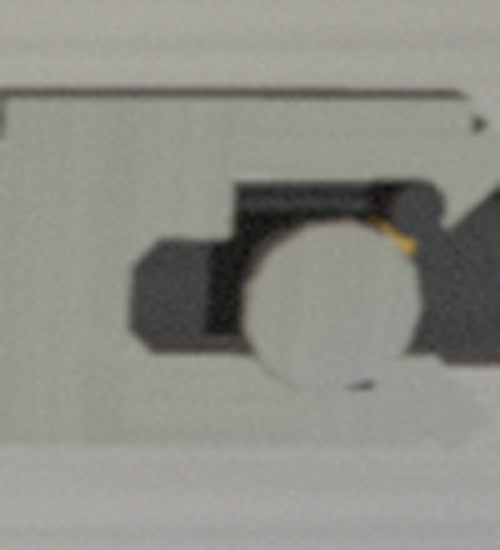

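The pin has travelled about 71 mm (±2 mm), so the carriage is at its front stop. The hook lies flat, the latch is behind the pin, and the robot is clear. Handing in.

```bash
python3 -c "
from workcell import close_job
print(close_job())"
```

```text
the job is handed in; nothing more can be done
None
```

The job is handed in, with no verdict reported. I gripped the grey hook, laid it on the apron and pushed it onto the pin until the latch flipped shut. I then drew the carriage to its front stop, relaxed the pull, let go and raised the gripper clear. It took about 23 s of the 72 s.

**Last checks:**
- **Carriage:** the pin's measured travel was 71–72 mm against a nominal 70 mm, which is within the calibration error. At the stop the pull rose to about 8 N while the arm stopped following.
- **Hook and latch:** the hook looks flat and centred on the track. The latch was seen fully shut before the pull. In the final picture the pin head hides most of it, leaving only its root by the hinge visible behind the pin.
- **Force:** wrist readings were taken only at the end of each move. The worst was about 16 N backward together with about 17 N of downward press on the apron, as the hook first met the latch. Together that is roughly 23–24 N, close to the 25 N limit. I eased off after that and later readings were well lower.
- **Surroundings:** in the final view the bystanders and the purple look-alike appear where they were, and the gripper touches nothing.

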